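# Load a capacitor under the spring cover of the tester

### The arm

A 6-joint arm with a two-finger parallel gripper is mounted at the origin on a cart in front of the work surface, level with it; the furniture and walls round the work are solid. World frame = base frame: x ahead of the robot, y to its left, z up, the work surface at z = 0. Lengths are in m, angles in rad, forces in N, time in s.
With the tool pointing down it reaches from about 0.35 to 0.85 m from the base axis. Payload 8.1 kg.
Tool frame: the origin (TCP) lies midway between the tips of the shut fingers; the grasp point (between the pads) lies 19 mm behind it; z points along the fingers, y is the line along which they close (so a half turn about z gives the same grasp; the last joint's range is limited). The gripper opens to 85 mm and grips with 20 to 120 N. Pads are 22 mm wide; open, the fingers measure 114 mm over their backs; the gripper's body (76 mm by 85 mm) begins 54 mm behind the grasp point. The pads swing forward as they close: fully open they stand 13 mm farther back than shut.
Start: joints at [1.224, 0.13, 1.488, -0, 1.523, -0.085], TCP at [0.155, 0.58, 0.231] pointing down, gripper open.
Joint ranges: [-2.96, 2.96], [-0.89, 2.26], [0.02, 2.5], [-1.34, 4.48], [0, 2.73], [-2.66, 2.66]. Speed limits (rad/s): [2.39, 2.39, 2.79, 3.14, 3.14, 3.14].

### API

Orientations are given as a 3x3 rotation matrix whose columns are the frame's x, y, z axes.
In Python, from bench import * gives the robot as it stands. The module is installed in compiled form; this text tells all that it offers.
- The arm moves only by the tool step_arm, never from a script. Its argument "deltas" is a list of rows, each a list of 3 entries, a list of its own where there are three numbers: the shift along the tool's x, y, z scaled (see below), then the turn, a rotation vector about the tool's x, y, z scaled (see below), then the finger opening in mm, from 0 to 85.4. In form: [[[tx, ty, tz], [wx, wy, wz], claw], ...]. A call has 1 to 8 rows; each row is the pose to reach, as a shift and turn from the pose commanded when the call began, along the tool's axes at that moment; what a row does not reach only later rows make up. The controller multiplies each number of a shift by 0.15 m and each number of a turn by 30 degrees. A row lasts 1/12 s, in which the tool goes at most 41.7 mm and 7.16 degrees, less where a joint would pass 70% of its speed; a pose out of reach is approached as far as the arm can. A call with a number of a shift or a turn outside -1 to 1 is refused whole. A call with a gripper value outside its range is refused whole. The fingers move at their own pace and stop on an object; "squeeze" is the grip in N (left out, the last holds). Time passes only in rows, so rows that repeat a pose let the fingers close. It gives the time, the measured TCP pose, the force, the opening and the grip force at its end, in the units of the state.
- observe(): the state, without advancing time (a new reading comes with each control period).
- grab_frame(name): name is "scene" or "top" or "wrist"; returns a dict with "frame" (384x512x3 uint8, blue, green, red), "K" (3x3 intrinsics, pixels), "pose" (4x4, takes a point from camera to world coordinates); the wrist camera has in their place "hand_eye" (4x4, takes a point from camera to tool coordinates, whose origin is the TCP and whose axes are the flange's). Camera axes: x right, y down, z forward; pixel columns grow to the right and rows downward; lengths in m; the calibration is good to about 2 mm. A picture is of the moment at which its call begins: read the wrist's pose just before it. There is no depth.
- hand_in(): hands the job in; it is judged then, once.
The state is a dict: "clock": time; "joints": joint angles; "qvel": joint speeds; "effort": joint torques, N m; "ee_pos": TCP position; "tcp_rot": TCP orientation; "contact_force": force on the tool from outside, world axes, zero at the start; "wrist_torque": the same for the moment, N m; "grip_width": finger opening in m; "finger_force": force on a finger pad.
Only numpy, scipy, OpenCV 4.12 (cv2) and the standard library are available. Lean on these libraries where they do the work, as an engineer would, in place of code of your own. Each camera call takes 0.05 s, during which the arm holds its last target. There are 200 camera calls.

### The job

The small capacitor lies in the loading lane of the capacitor tester. With one fingertip press down the long ribbed plate beside the lane so that the spring-closed cover of the test bay stands open, and keep it open while the other fingertip pushes the capacitor along the lane into the bay, fully home against the contact block; then draw back out of the lane and let go of the plate so that the cover shuts over the capacitor. Only push: do not take the capacitor between the fingers, lift it or take it out of the lane, and leave the loose things round the tester where they stand.

Things in the scene. Friction and masses are not known exactly. Their poses are not given: they have to be found in the camera images.
- tester: Capacitor tester, grey and aluminium fixture 220 x 68 mm (x -110 to 110), fixed to the bench. Origin on the bench (z = 0) under the mid mouth of its test bay. +x: the direction in which the part is pushed; +y: the side with the pressing plate; z up. All figures in these texts are in this frame, in mm. Instrument housing behind the bay: x 50 to 110, top at z 42, knob and terminals to z 50.
- bay_mouth (a point): Middle of the bay's mouth on the lane floor (x 0, y 0, z 4). The loading lane, open above, runs from x -107 to here between two guides (they go on unbroken into the bay) with inner faces at y -14.5 and +14.5, 4 thick, tops at z 16. Hinge brackets stand at x -107 to -100 and 43 to 51, y 25 to 35, tops at z 36.
- contact_face (a point): Middle of the front face of the black contact block that ends the bay (x 42, y 0, z 15). The bay floor is level with the lane's; bay walls x 12 to 50, inner faces at y -14.5 and +14.5, tops at z 29.
- cover (a joint): Bay cover, one aluminium piece with the pressing plate. 0 = shut: lid level over the bay, a 12 mm apron at its front edge barring the mouth (x 0 to 3, down to z 20). Grows as it opens, stop at 1.45 rad. A spring shuts it (0.04 N m shut, 0.12 N m open: about 5 N on the plate). Only pressing the plate down opens it. From about 1.2 rad the part and a fingertip behind it pass under.
- hinge (a point): Point of the cover's hinge line, which lies along the tester's x at y 30, z 31 (this point x 0). Shut, the lid spans x 0 to 42, y -11 to 32. At 1.45 rad the lid stands up with top edge at z 72 and nothing of it nearer the lane than y 13; it rises between a finger in the lane (centred at y 0 or a little to -y) and a finger on the plate.
- plate_middle (a point): Middle of the ribbed aluminium pressing plate: x -99 to 23, 52 wide from the hinge line outward, 3 thick. Cover shut: it rises outward at 52 degrees (upper edge y 62, z 72; this point x -38, y 46, z 51). At the stop it slopes down at 31 degrees (outer edge y 75, z 4); a fingertip with its inner side at y 54 is then about 16 above the bench. A tip may slide along it while pressing.
- capacitor_center (a point): Centre (on the axis, half-way along) of the small black capacitor to be loaded: cylinder 22 mm in diameter, 35 mm long, about 30 g, loose, lying in the lane along the lane, centre at z 15. At the start its leading end is 5 to 30 mm before the mouth. Fully home its centre is at x 24.5 and its near end is 7 mm inside the mouth, clear of the apron.
- big_capacitor: Loose bystander, big blue capacitor, 35 mm diameter x 50 mm, standing; origin at the centre of its underside.
- mid_capacitor: Loose bystander, black capacitor, 25 mm diameter x 41 mm, standing; origin at the centre of its underside.
- heat_sink: Loose bystander, finned aluminium heat sink 38 x 50 x 29 mm; origin at the centre of its underside.
- flux_jar: Loose bystander, white jar 46 mm diameter x 36 mm; origin at the centre of its underside.
- capacitor: The same small capacitor; origin at the centre of its trailing end (nearest the lane's entrance), its own z along its axis toward the bay.
Things that resemble listed ones, but are neither listed nor needed, are in the scene too. What is shaped like the capacitor but pink or purple is not meant. Of the things that look like the tester, the larger one is meant.

How it is judged:
By the outcome, as a careful person would: the job done as asked, in the order asked, and still so for the second after the job is handed in, with the robot touching nothing.
It also fails if it takes over 42 s, if anything falls off the work surface, if the arm or the gripper's body presses on something with over 40 N, if the wrist force passes 120 N, or if a joint passes its speed limit or range.

## Working session

There is one attempt and no reset: what is moved stays moved. The work goes in short steps, Python scripts to look and compute and a tool call to move; the robot and the scene stay as the last step left them, time stands still between calls to the robot, and variables do not carry over. Pictures are saved under pics/ and viewed, at most 12 in all, crops included, and the job is handed in when it is done.

Besides the shell and the picture viewer there is one more tool, called as name(argument=value, ...) on one line, values as JSON. step_arm: Moves the arm, as the interface text tells. Its arguments: {"type":"object","properties":{"deltas":{"type":"array"},"squeeze":{"type":"number"}},"required":["deltas"]}

```bash
mkdir -p pics; python3 - <<'E'
from bench import *
import cv2,pickle
s=observe();print({k:s[k] for k in('clock','joints','ee_pos','tcp_rot','contact_force','grip_width')})
d={}
for n in('scene','top'):
    f=grab_frame(n);d[n]=f;cv2.imwrite(f'pics/{n}0.png',cv2.resize(f['frame'],(800,600),interpolation=cv2.INTER_CUBIC))
pickle.dump(d,open('f0.pkl','wb'))
E
```

```text
{'clock': 0.0, 'joints': array([ 1.22358764e+00,  1.31175812e-01,  1.48930741e+00, -6.96282800e-06,
        1.52297803e+00, -8.53742284e-02]), 'ee_pos': array([0.15508798, 0.57903492, 0.23022023]), 'tcp_rot': array([[-9.65916789e-01,  2.58852006e-01, -6.29295672e-04],
       [ 2.58852726e-01,  9.65915198e-01, -1.75945674e-03],
       [ 1.52407348e-04, -1.86238370e-03, -9.99998254e-01]]), 'contact_force': array([-0.45336704, -0.34248753,  0.58445636]), 'grip_width': 0.08576542336984964}
```

View pics/top0.png

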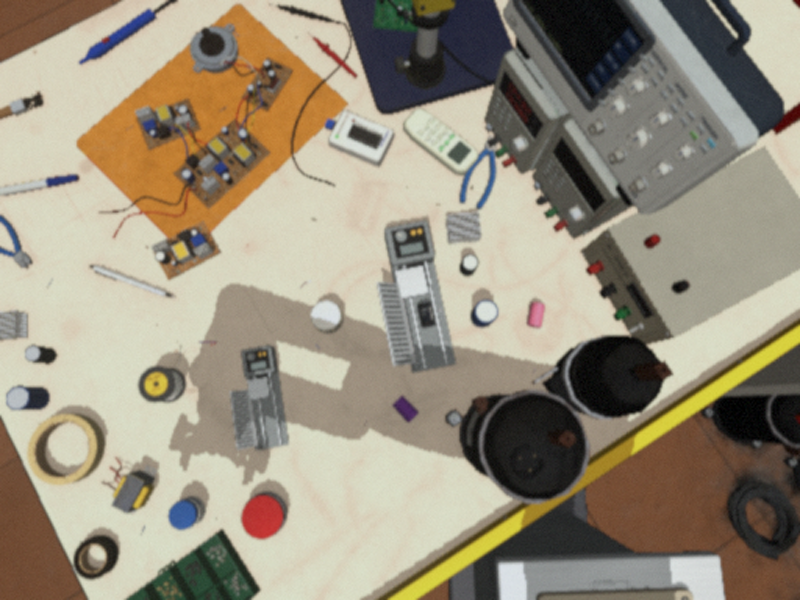

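View pics/scene0.png

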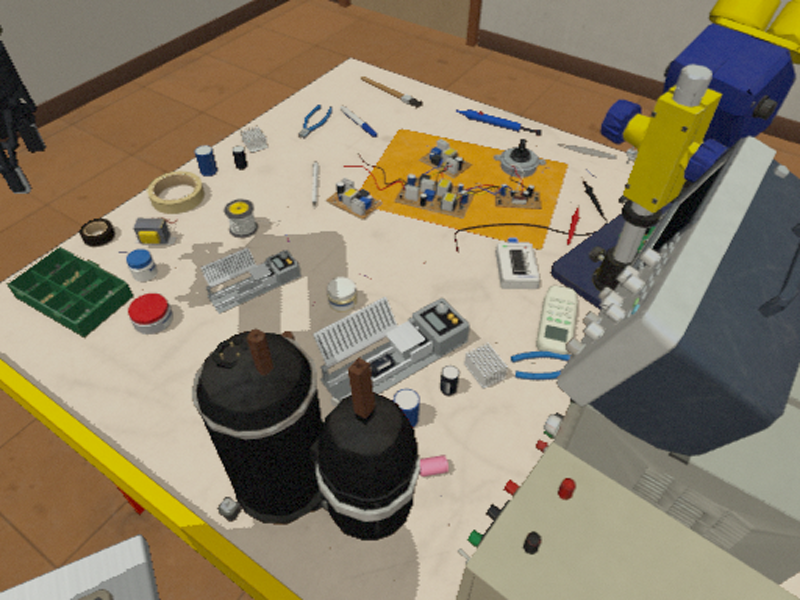

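Top view (800 px wide): the larger tester runs from its housing at (410,240) to its lane entrance at (430,365). The pressing plate is on its left at (393,320) and the black capacitor is in the lane at about (427,314). Possible mix-ups:
- The smaller tester at (262,400).
- The pink cylinder (537,314) and the purple one (405,408).
- The mid capacitor standing at (469,263).

I choose the black one in the larger tester's lane, and check it in a crop.

```bash
python3 - <<'E'
import cv2,pickle,numpy as np
d=pickle.load(open('f0.pkl','rb'))
for n in d: print(n,np.round(d[n]['K'],1).tolist(),np.round(d[n]['pose'],3).tolist())
f=d['top']['frame']
c=f[132:246,232:318]  # rows,cols
a=cv2.resize(c,None,fx=5,fy=5,interpolation=cv2.INTER_CUBIC)
f=d['scene']['frame'];b=cv2.resize(f[185:260,195:305],None,fx=3.3,fy=3.3,interpolation=cv2.INTER_CUBIC)
W=np.zeros((570,800,3),np.uint8);W[:a.shape[0],:a.shape[1]]=a;b=b[:, :370];W[:b.shape[0],430:430+b.shape[1]]=b
cv2.imwrite('pics/crop0.png',W);print(a.shape,b.shape)
E
```

```text
scene [[386.3, 0.0, 251.2], [0.0, 386.3, 193.4], [0.0, 0.0, 1.0]] [[0.903, -0.318, 0.288, 0.302], [-0.429, -0.676, 0.599, -0.214], [0.005, -0.664, -0.747, 0.723], [0.0, 0.0, 0.0, 1.0]]
top [[369.7, 0.0, 256.4], [0.0, 369.7, 188.9], [0.0, 0.0, 1.0]] [[-0.029, -0.982, 0.188, 0.371], [-1.0, 0.027, -0.011, 0.295], [0.006, -0.188, -0.982, 0.878], [0.0, 0.0, 0.0, 1.0]]
(570, 430, 3) (248, 363, 3)
```

View pics/crop0.png

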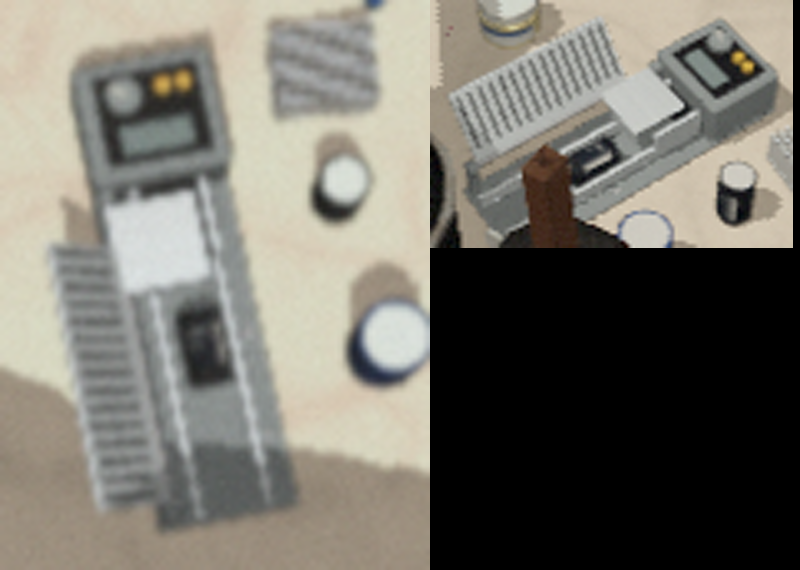

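The crop confirms it: the black capacitor lies in the larger tester's lane at crop (205,345), and the cover is shut. Now I'll fit the tester pose.

```bash
cat > h.py <<'E'
import numpy as np,cv2,pickle
from scipy.optimize import least_squares
def proj(f,P):
    T=np.linalg.inv(f['pose']);p=P@T[:3,:3].T+T[:3,3];p=p@f['K'].T;return p[:,:2]/p[:,2:]
def tw(t,P): # tester mm -> world m
    P=np.asarray(P,float)/1000;c,s=np.cos(t[2]),np.sin(t[2]);return P@np.array([[c,-s,0],[s,c,0],[0,0,1]]).T+[t[0],t[1],0]
def ray(f,uv,z):
    r=f['pose'][:3,:3]@np.linalg.solve(f['K'],[*uv,1]);o=f['pose'][:3,3];return o+r*(z-o[2])/r[2]
def wt(t,p):
    c,s=np.cos(t[2]),np.sin(t[2]);p=np.asarray(p);d=p[:2]-t[:2];return np.array([c*d[0]+s*d[1],-s*d[0]+c*d[1],p[2]])*1000
E
python3 - <<'E'
from h import *
d=pickle.load(open('f0.pkl','rb'));f=d['top']
pts=[((90,188),(50,34,42)),((228,172),(50,-34,42)),((212,38),(110,-34,42)),((52,245),(23,62,72)),((103,512),(-99,62,72)),
((212,278),(0,-11,33)),((202,190),(42,-11,33)),((200,517),(-107,16.5,16)),((268,500),(-107,-16.5,16)),((298,503),(-110,-34,4)),((160,530),(-110,34,4))]
U=np.array([p[0] for p in pts])/5+[232,132]-0.4;P=np.array([p[1] for p in pts],float)
g=lambda t:(proj(f,tw(t,P))-U).ravel()
r=least_squares(g,[.4,.3,0.1],loss='soft_l1');t=r.x;print(t,np.degrees(t[2]));print(np.round(r.fun.reshape(-1,2),1).tolist())
np.save('t.npy',t)
for n,c in dict(lead=(205,308),trail=(213,384)).items(): print(n,wt(t,ray(f,np.array(c)/5+[231.6,131.6],.020)))
for n,c,z in (('mid',(345,172),.041),('big',(395,330),.05),('hs',(325,65),.029)): print(n,wt(t,ray(f,np.array(c)/5+[231.6,131.6],z)))
p=[326*.64-.2,316*.64-.2];print('jar',wt(t,ray(f,p,.036)))
# overlay both
for n in d:
    f=d[n];im=cv2.resize(f['frame'],None,fx=4,fy=4,interpolation=cv2.INTER_CUBIC)
    L=[[(50,34,42),(50,-34,42),(110,-34,42),(110,34,42),(50,34,42)],[(23,62,72),(-99,62,72),(-99,30,31),(23,30,31),(23,62,72)],[(-107,14.5,16),(12,14.5,16)],[(-107,-14.5,16),(12,-14.5,16)],[(-110,-34,0),(-110,34,0)],[(0,-11,33),(42,-11,33),(42,32,33),(0,32,33),(0,-11,33)]]
    q0=None
    for l in L:
        q=(proj(f,tw(t,l))*4+1.5);cv2.polylines(im,[q.round().astype(int)],False,(0,0,255),1)
    c=proj(f,tw(t,[[-10,15,30]]))[0]*4;x,y=int(c[0]),int(c[1]);d[n]=im[max(0,y-280):y+280,max(0,x-195):x+195].copy()
W=np.zeros((560,800,3),np.uint8)
for i,n in enumerate(d): a=d[n];W[:a.shape[0],i*400:i*400+a.shape[1]]=a
cv2.imwrite('pics/fit.png',W)
E
```

```text
[0.5339433  0.25531135 0.17216745] 9.864468156148094
[[1.0, 0.1], [2.0, -2.3], [-0.2, 0.4], [-1.4, -0.6], [-0.9, -0.1], [-0.2, -0.2], [-1.9, 0.2], [-0.2, 0.0], [0.1, 0.6], [1.2, 0.1], [0.6, 0.5]]
lead [-11.76435496  -6.29347662  20.        ]
trail [-47.86877584  -2.46241425  20.        ]
mid [ 34.90300982 -82.00386725  41.        ]
big [-43.8225261  -86.30383858  50.        ]
hs [ 91.03479017 -86.44121561  29.        ]
jar [ -5.32331032 144.17699631  36.        ]
```

View pics/fit.png

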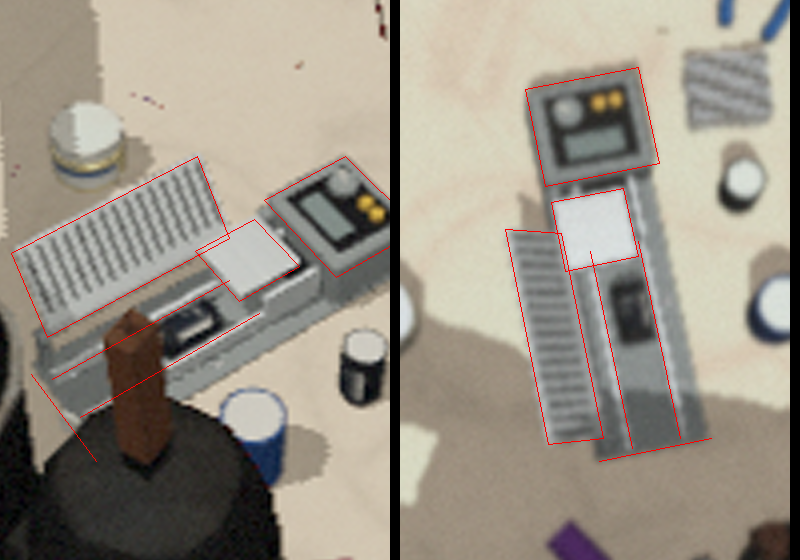

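```bash
cat >> h.py <<'E'
from scipy.spatial.transform import Rotation as Ro
def plan(s,t,tcp_mm,tilt=0):
    """shift/turn in command units from current measured pose to TCP at tester mm, tool down, tool x=-tester x"""
    c,sn=np.cos(t[2]),np.sin(t[2]);R=np.array([[-c,-sn,0],[-sn,c,0],[0,0,-1.]])
    R0=s['tcp_rot'];d=R0.T@(tw(t,tcp_mm)-s['ee_pos']);w=Ro.from_matrix(R0.T@R).as_rotvec()
    return np.round(d/.15,3),np.round(np.degrees(w)/30,3)
E
python3 - <<'E'
from h import *
from bench import *
d=pickle.load(open('f0.pkl','rb'));t=np.load('t.npy')
def tri(a,b):
    A=[];B=[]
    for n,uv in(('top',a),('scene',b)):
        f=d[n];r=f['pose'][:3,:3]@np.linalg.solve(f['K'],[uv[0]*.64-.2,uv[1]*.64-.2,1]);r/=np.linalg.norm(r);M=np.eye(3)-np.outer(r,r);A.append(M);B.append(M@f['pose'][:3,3])
    return np.linalg.lstsq(np.vstack(A),np.hstack(B),rcond=None)[0]
for a,b in(((535,445),(255,380)),((615,373),(367,460)),((565,438),(258,335)),((650,370),(360,365))): p=tri(a,b);print(p,wt(t,p))
s=observe();print(wt(t,s['ee_pos']))
for q in((-40,29,230),(-60,29,150)): print(plan(s,t,q))
f=grab_frame('wrist');print(np.round(f['K'],1).tolist(),np.round(f['hand_eye'],3).tolist())
E
```

```text
[0.32546558 0.14606348 0.23031357] [-224.1116797   -71.91670625  230.31356541]
[0.39951238 0.03814352 0.1946747 ] [-169.64825407 -190.92671716  194.6746974 ]
[0.3372547  0.1343625  0.30763394] [-214.50143841  -85.46438638  307.6339379 ]
[0.39960955 0.05344664 0.32713281] [-166.93081081 -175.86648809  327.13280962]
[-317.78851305  383.89335554  230.3281761 ]
(array([-2.675, -1.368,  0.004]), array([-0.003, -0.001, -0.829]))
(array([-2.554, -1.423,  0.538]), array([-0.003, -0.001, -0.829]))
[[282.7, 0.0, 253.9], [0.0, 282.7, 196.6], [0.0, 0.0, 1.0]] [[0.0, -0.953, -0.302, 0.078], [1.0, 0.0, 0.0, 0.0], [-0.0, -0.302, 0.953, -0.143], [0.0, 0.0, 0.0, 1.0]]
```

step_arm(deltas=[[[-1,-0.55,0],[0,0,-0.4],55],[[-1,-0.55,0],[0,0,-0.83],55],[[-1,-0.55,0],[0,0,-0.83],55],[[-1,-0.55,0],[0,0,-0.83],55],[[-1,-0.55,0],[0,0,-0.83],55],[[-1,-0.55,0],[0,0,-0.83],55]])

```text
clock: 0.65
ee_pos: [0.281, 0.459, 0.2311]
tcp_rot: [[-0.986, -0.167, 0.0], [-0.167, 0.986, -0.001], [-0.0, -0.001, -1.0]]
contact_force: [-0.2, -0.3, -0.6]
grip_width: 0.0552
finger_force: 0.0
```

```bash
python3 - <<'E'
from h import *
from bench import *
t=np.load('t.npy');s=observe();print(s['clock'],s['joints'],s['ee_pos'],wt(t,s['ee_pos']),s['grip_width'])
for q in((-40,29,230),): print(plan(s,t,q))
E
```

```text
0.65 [ 9.26694543e-01 -3.64939904e-02  1.66062529e+00 -7.46451344e-04
  1.51780689e+00 -8.12065728e-01] [0.28097501 0.45897713 0.23114038] [-214.33669289  243.99279036  231.14037836] 0.05517422156823901
(array([-1.168, -1.428,  0.009]), array([-0.001,  0.   , -0.008]))
```

step_arm(deltas=[[[-0.8,-1,0],[0,0,0],50],[[-0.8,-1,0],[0,0,0],50],[[-0.8,-1,0],[0,0,0],50],[[-0.8,-1,0],[0,0,0],50],[[-0.8,-1,0],[0,0,0],50],[[-0.8,-1,0],[0,0,0],50]])

```text
clock: 1.15
ee_pos: [0.4255, 0.3317, 0.231]
tcp_rot: [[-0.986, -0.167, 0.001], [-0.167, 0.986, -0.001], [-0.001, -0.001, -1.0]]
contact_force: [-0.1, 1.0, -0.1]
grip_width: 0.0502
finger_force: 0.0
```

step_arm(deltas=[[[-0.37,-0.43,0.01],[0,0,-0.01],50],[[-0.37,-0.43,0.01],[0,0,-0.01],50],[[-0.37,-0.43,0.01],[0,0,-0.01],50],[[-0.37,-0.43,0.01],[0,0,-0.01],50]])

```text
clock: 1.48
ee_pos: [0.4891, 0.2798, 0.2293]
tcp_rot: [[-0.985, -0.174, -0.001], [-0.174, 0.985, 0.0], [0.001, 0.0, -1.0]]
contact_force: [0.1, 0.6, -0.5]
grip_width: 0.05
finger_force: 0.0
```

```bash
python3 - <<'E'
from h import *
from bench import *
t=np.load('t.npy');s=observe();print(s['clock'],s['joints'],s['ee_pos'],wt(t,s['ee_pos']),s['contact_force'])
w=grab_frame('wrist');sc=grab_frame('scene');pickle.dump((s,w,sc),open('f1.pkl','wb'))
W=np.zeros((600,800,3),np.uint8)
a=cv2.resize(sc['frame'],(400,300));W[:300,:400]=a
W[300:,:]=0
b=cv2.resize(w['frame'],(800,600),interpolation=cv2.INTER_CUBIC)
cv2.imwrite('pics/w1.png',b);cv2.imwrite('pics/s1.png',cv2.resize(sc['frame'],(800,600)))
E
```

```text
1.4833 [ 4.28369305e-01  3.38199851e-02  1.59378614e+00  4.87735365e-04
  1.51480359e+00 -1.31708646e+00] [0.48914359 0.27984787 0.22926684] [-39.93382181  31.84876602 229.26684001] [ 0.08327125  0.62623401 -0.50759736]
```

View pics/w1.png

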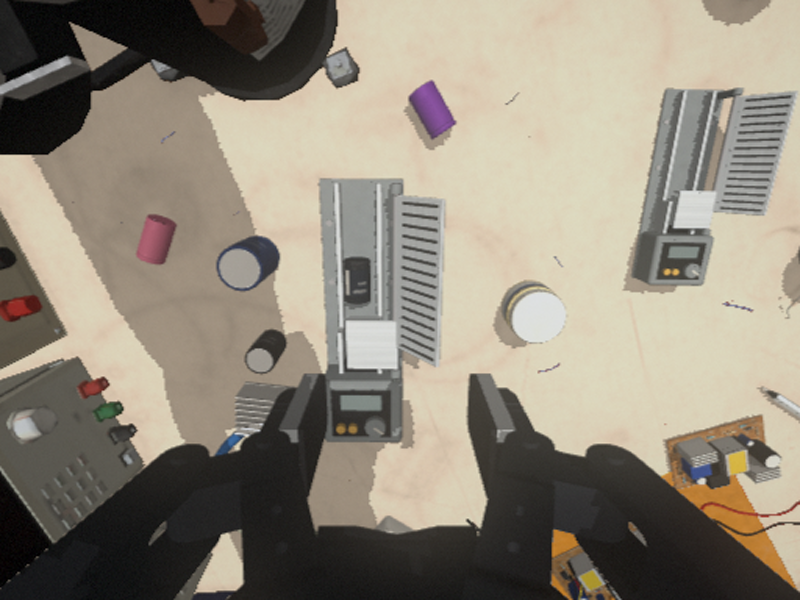

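View pics/s1.png

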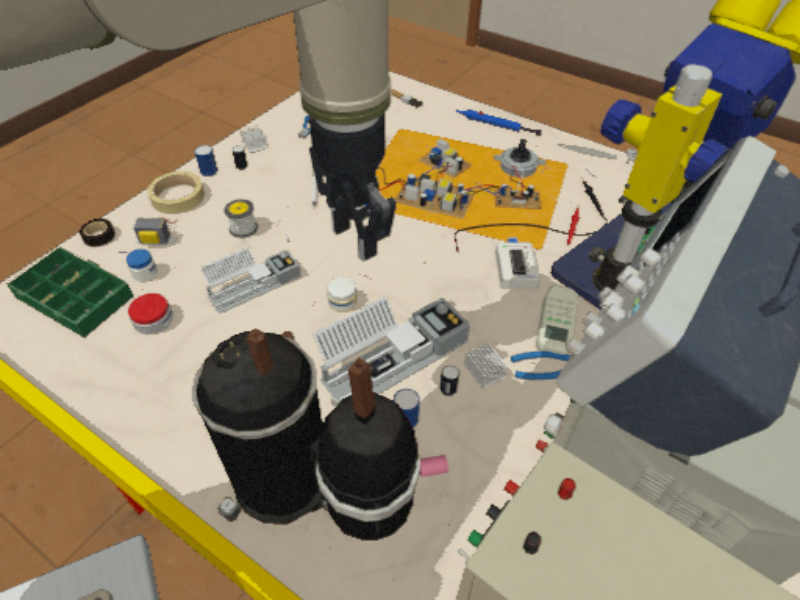

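Wrist view: the tester is upright in the image with its housing at the bottom (365,410). The capacitor is at (355,280), the plate's outer edge runs from (444,200) to (438,365), and the lid is at (371,345). The scene view shows the arm well above the two tall black cans. I'll refit the tester pose from the wrist image and take an enlarged crop.

```bash
python3 - <<'E'
from h import *
s,w,sc=pickle.load(open('f1.pkl','rb'));d=pickle.load(open('f0.pkl','rb'));t0=np.load('t.npy')
T=np.eye(4);T[:3,:3]=s['tcp_rot'];T[:3,3]=s['ee_pos'];w['pose']=T@w['hand_eye'];pickle.dump(w,open('w1.pkl','wb'))
pts=[((320,180),(-110,-34,4)),((337,184),(-107,-16.5,16)),((379,184),(-107,16.5,16)),((444,200),(-99,62,72)),((438,365),(23,62,72)),((346,320),(0,-11,33)),((345,368),(42,-11,33)),((328,440),(110,-34,42)),((403,440),(110,34,42)),((328,376),(50,-34,42)),((403,376),(50,34,42))]
U=np.array([p[0] for p in pts])*.64-.2;P=np.array([p[1] for p in pts],float)
r=least_squares(lambda t:(proj(w,tw(t,P))-U).ravel(),t0,loss='soft_l1');t=r.x;print(t,np.degrees(t[2]));print(np.round(r.fun.reshape(-1,2),1).tolist())
np.save('t1.npy',t)
im=cv2.resize(w['frame'],None,fx=5,fy=5,interpolation=cv2.INTER_CUBIC)
L=[[(50,34,42),(50,-34,42),(110,-34,42),(110,34,42),(50,34,42)],[(23,62,72),(-99,62,72),(-99,30,31),(23,30,31),(23,62,72)],[(-107,14.5,16),(12,14.5,16)],[(-107,-14.5,16),(12,-14.5,16)],[(-110,-34,0),(-110,34,0)],[(0,-11,33),(42,-11,33),(42,32,33),(0,32,33),(0,-11,33)],[(-80,2,16),(-80,-2,16)],[(-60,2,16),(-60,-2,16)]]
for k in L: cv2.polylines(im,[(proj(w,tw(t,k))*5+2).round().astype(int)],False,(0,0,255),1)
c=im[525:1125,975:1475];cv2.imwrite('pics/fit2.png',c)
E
```

```text
[0.53370752 0.25821283 0.18274983] 10.470793765512555
[[-2.2, -0.8], [-0.2, -0.7], [0.0, -0.9], [0.5, -1.7], [1.8, 0.5], [0.7, 0.1], [2.7, -0.5], [-2.0, 2.1], [0.1, 1.7], [-4.6, 3.1], [-0.1, 2.8]]
```

View pics/fit2.png

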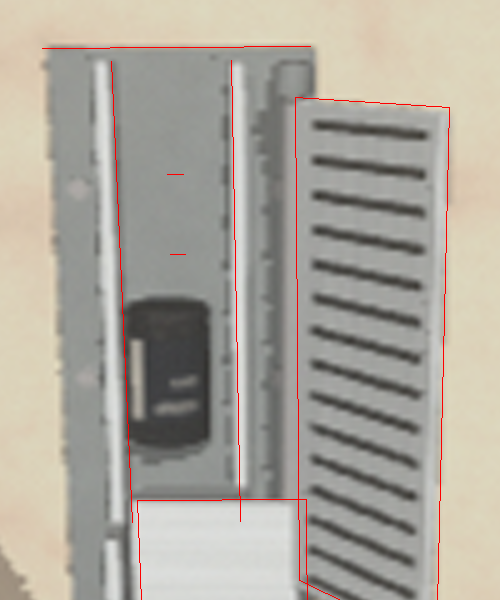

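The crop shows the fit good to 1–2 mm with the yaw slightly high. The capacitor spans crop rows 298–445 and columns 125–210, slightly to the −y side of the lane. Next I'll refine the pose and work out the arm kinematics to check clearance over the tall cans.

```bash
python3 - <<'E'
from h import *
from bench import observe
w=pickle.load(open('w1.pkl','rb'));t0=np.load('t1.npy')
pts=[((108,62),(-107,-14.5,16)),((231,62),(-107,14.5,16)),((133,500),(0,-11,33)),((306,500),(0,32,33)),((448,108),(-99,62,72)),((297,98),(-99,30,31)),((237,487),(0,14.5,16)),((47,47),(-110,-34,4))]
cv=lambda c:(np.array(c)+[973,523])/5
U=np.array([cv(p[0]) for p in pts]);P=np.array([p[1] for p in pts],float)
r=least_squares(lambda t:(proj(w,tw(t,P))-U).ravel(),t0,loss='soft_l1');t=r.x;print(t,np.degrees(t[2]));print(np.round(r.fun.reshape(-1,2),1).tolist())
np.save('t2.npy',t)
for n,c,z in(('trail top',(168,299),.025),('trail mid',(168,299),.015),('lead low',(170,446),.012),('lead top',(170,440),.025)): print(n,wt(t,ray(w,cv(c),z)))
# finger tips seen in wrist: pads inner edges
s=observe();print(wt(t,s['ee_pos']));print(plan(s,t,(-68,29,150)))
# kinematics
J=np.array([[.13118,1.48931],[-.03649,1.66063],[.03382,1.59379]]);rr=np.array([np.hypot(.15509,.57903),np.hypot(.28098,.45898),np.hypot(.48914,.27985)]);zz=np.array([.23022,.23114,.22927])
g=lambda p:np.r_[p[0]+p[1]*np.sin(J[:,0])+p[2]*np.sin(J.sum(1))-rr,p[3]+p[1]*np.cos(J[:,0])+p[2]*np.cos(J.sum(1))-zz]
q=least_squares(g,[0,.45,.45,0]);print(q.x,q.fun)
E
```

```text
[0.53393438 0.25775293 0.17691583] 10.136530281093716
[[0.8, -0.1], [0.1, -0.1], [0.4, 0.1], [-0.4, 0.1], [0.3, 0.4], [-0.4, 0.2], [0.1, -1.5], [-1.5, 0.2]]
trail top [-50.34816615  -1.77905808  25.        ]
trail mid [-48.40107983  -2.69723309  15.        ]
lead low [-8.11945116 -3.60956955 12.        ]
lead top [-13.69195984  -2.34618368  25.        ]
[-41.38434391  31.21386884 229.45158044]
(array([ 0.177, -0.015,  0.53 ]), array([ 0.001, -0.002,  0.002]))
[ 0.00433051  0.36587222  0.54786685 -0.10528504] [-6.16706069e-05 -8.61503453e-05  1.47820151e-04  9.37813066e-06
 -7.74956583e-06 -1.62857058e-06]
```

step_arm(deltas=[[[0.18,-0.015,0.25],[0,0,0],50],[[0.18,-0.015,0.5],[0,0,0],50],[[0.18,-0.015,0.75],[0,0,0],50],[[0.18,-0.015,0.86],[0,0,0],50],[[0.18,-0.015,0.86],[0,0,0],50]])

```text
clock: 2.0
ee_pos: [0.4573, 0.2729, 0.0953]
tcp_rot: [[-0.984, -0.179, -0.009], [-0.179, 0.984, -0.003], [0.009, -0.002, -1.0]]
contact_force: [-1.3, 1.0, -0.3]
grip_width: 0.0501
finger_force: 0.0
```

```bash
python3 - <<'E'
from h import *
from bench import *
t=np.load('t2.npy');s=observe();print(s['clock'],s['joints'],wt(t,s['ee_pos']),s['contact_force'])
j=s['joints']
J=np.array([[.13118,1.48931],[-.03649,1.66063],[.03382,1.59379],j[1:3]]);rr=np.array([np.hypot(.15509,.57903),np.hypot(.28098,.45898),np.hypot(.48914,.27985),np.hypot(*s['ee_pos'][:2])]);zz=np.array([.23022,.23114,.22927,s['ee_pos'][2]])
g=lambda p:np.r_[p[0]+p[1]*np.sin(J[:,0])+p[2]*np.sin(J.sum(1))-rr,p[3]+p[1]*np.cos(J[:,0])+p[2]*np.cos(J.sum(1))-zz]
q=least_squares(g,[0,.45,.45,0]);print(q.x,q.fun)
w=grab_frame('wrist');sc=grab_frame('scene');pickle.dump((s,w,sc),open('f2.pkl','wb'))
b=cv2.resize(sc['frame'],(533,400));a=cv2.resize(w['frame'],(800,600))[120:520,150:650][:, :]
a=cv2.resize(a,(267,214));W=np.zeros((400,800,3),np.uint8);W[:,:533]=b;W[:214,533:]=a
cv2.imwrite('pics/s2.png',W)
E
```

```text
2.0 [ 4.41363535e-01  6.67799578e-02  1.81158335e+00  6.11596439e-04
  1.27250735e+00 -1.30950964e+00] [-72.79953076  28.40227211  95.3470635 ] [-1.30156285  0.99235727 -0.29412145]
[-0.00605931  0.34373236  0.55482752 -0.08204782] [-0.00639539 -0.00271749 -0.00404118  0.01315407  0.0009512   0.00073322
  0.00071314 -0.00239756]
```

View pics/s2.png

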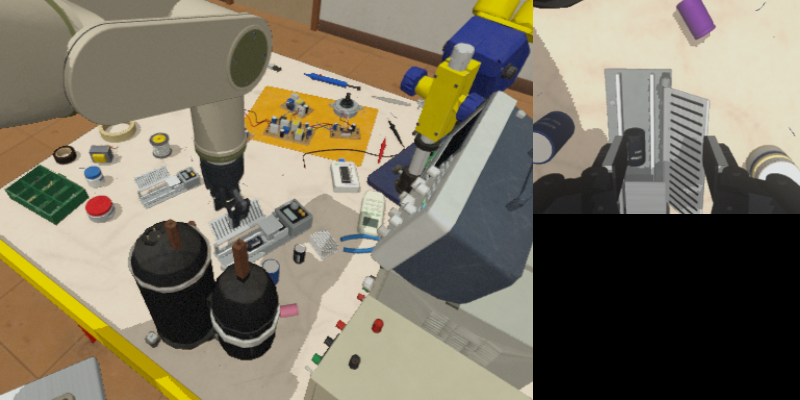

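The scene view shows the forearm clear of the tall cans by about 7 cm, with the fingers over the lane and plate. Next I press down in stages.

step_arm(deltas=[[[0,0,0],[0,0,0],50],[[0,0,0.06],[0,0,0],50],[[0,0,0.12],[0,0,0],50],[[0,0,0.18],[0,0,0],50],[[0,0,0.24],[0,0,0],50],[[0,0,0.27],[0,0,0],50],[[0,0,0.27],[0,0,0],50]])

```text
clock: 2.68
ee_pos: [0.4613, 0.2722, 0.0584]
tcp_rot: [[-0.984, -0.177, -0.003], [-0.177, 0.984, -0.001], [0.003, -0.001, -1.0]]
contact_force: [0.0, -1.2, -0.7]
grip_width: 0.0502
finger_force: 0.4
```

```bash
python3 - <<'E'
from h import *
from bench import *
t=np.load('t2.npy');s=observe();print(s['clock'],wt(t,s['ee_pos']),s['contact_force'],s['wrist_torque'],s['finger_force'])
E
```

```text
2.6833 [-68.90909159  27.00362863  58.38380611] [ 0.02252644 -1.19446128 -0.7088859 ] [-0.19818543  0.04040265 -0.02929814] 0.4308141643559793
```

step_arm(deltas=[[[0,0.005,0.04],[0,0,0],50],[[0,0.01,0.08],[0,0,0],50],[[0,0.01,0.12],[0,0,0],50],[[0,0.01,0.16],[0,0,0],50],[[0,0.01,0.2],[0,0,0],50],[[0,0.01,0.22],[0,0,0],50],[[0,0.01,0.22],[0,0,0],50]])

```text
clock: 3.27
ee_pos: [0.462, 0.2745, 0.0266]
tcp_rot: [[-0.984, -0.177, -0.0], [-0.177, 0.984, 0.0], [0.0, 0.0, -1.0]]
contact_force: [0.6, 1.8, 3.2]
grip_width: 0.05
finger_force: 1.7
```

```bash
python3 - <<'E'
from h import *
from bench import *
t=np.load('t2.npy');s=observe();print(s['clock'],wt(t,s['ee_pos']),s['contact_force'],s['wrist_torque'],s['finger_force'])
E
```

```text
3.2667 [-67.84122436  29.11998371  26.63586566] [0.57035543 1.78320163 3.20254055] [ 0.43610031 -0.00786124 -0.0276279 ] 1.6613171756034717
```

step_arm(deltas=[[[0,0,0.03],[0,0,0],50],[[0,0,0.06],[0,0,0],50],[[0,0,0.08],[0,0,0],50],[[0,0,0.08],[0,0,0],50]])

```text
clock: 3.6
ee_pos: [0.4621, 0.2742, 0.0147]
tcp_rot: [[-0.984, -0.177, -0.0], [-0.177, 0.984, -0.0], [0.0, -0.0, -1.0]]
contact_force: [0.9, 0.5, 3.8]
grip_width: 0.0502
finger_force: 1.9
```

step_arm(deltas=[[[0,0,0.015],[0,0,0],50],[[0,0,0.015],[0,0,0],50],[[0,0,0.015],[0,0,0],50]])

```text
clock: 3.85
ee_pos: [0.4625, 0.2747, 0.0137]
tcp_rot: [[-0.984, -0.177, 0.0], [-0.177, 0.984, 0.001], [-0.001, 0.0, -1.0]]
contact_force: [-0.7, -0.7, 8.0]
grip_width: 0.05
finger_force: 3.2
```

```bash
python3 - <<'E'
from h import *
from bench import *
t=np.load('t2.npy');s=observe();print(s['clock'],wt(t,s['ee_pos']),s['contact_force'],s['wrist_torque'],s['finger_force'])
w=grab_frame('wrist');sc=grab_frame('top');sn=grab_frame('scene');pickle.dump((s,w,sc,sn),open('f3.pkl','wb'))
W=np.zeros((600,800,3),np.uint8)
a=cv2.resize(w['frame'][50:350,80:380],(600,600),interpolation=cv2.INTER_CUBIC);W[:,:600]=a[:,:600]
b=cv2.resize(sn['frame'][150:270,180:320],(200,171),interpolation=cv2.INTER_CUBIC);W[:171,600:]=b
b=cv2.resize(sc['frame'][132:246,232:318],(200,265),interpolation=cv2.INTER_CUBIC);W[180:445,600:]=b
cv2.imwrite('pics/w3.png',W)
E
```

```text
3.85 [-67.38011094  29.25002908  13.66350922] [-0.6743851  -0.73520777  7.96697214] [0.17912658 0.21586934 0.00767259] 3.1909365265164524
```

View pics/w3.png

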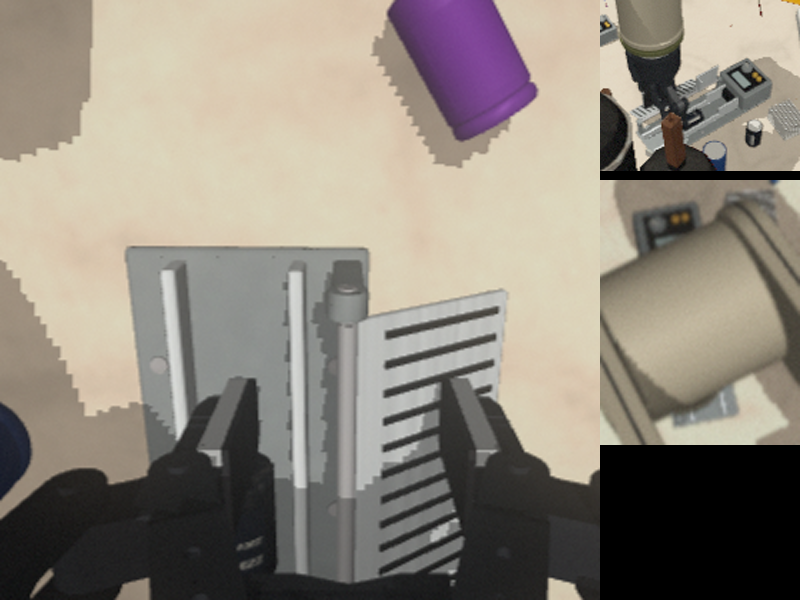

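The wrist view shows the plate down, with one fingertip on it at (445,385) and the lane tip between the guides (inner side at crop x≈258, or y≈+5). I'll widen to 56 mm so the lane tip sits at y≈−2, then press to the stop and measure the plate angle from the corner pixel.

step_arm(deltas=[[[0,0,0],[0,0,0],53],[[0,0,0],[0,0,0],56],[[0,0,0.01],[0,0,0],56],[[0,0,0.015],[0,0,0],56],[[0,0,0.015],[0,0,0],56]])

```text
clock: 4.42
ee_pos: [0.4624, 0.2744, 0.0109]
tcp_rot: [[-0.984, -0.177, 0.0], [-0.177, 0.984, 0.0], [-0.0, 0.0, -1.0]]
contact_force: [-0.6, -1.3, 6.7]
grip_width: 0.0559
finger_force: 2.7
```

```bash
cat >m.py <<'E'
from h import *
from bench import *
t=np.load('t2.npy');s=observe();print(s['clock'],wt(t,s['ee_pos']),s['contact_force'],s['wrist_torque'],s['finger_force'],s['grip_width'])
E
python3 - <<'E'
from m import *
s3,w,_,_=pickle.load(open('f3.pkl','rb'))
T=np.eye(4);T[:3,:3]=s3['tcp_rot'];T[:3,3]=s3['ee_pos'];w['pose']=T@w['hand_eye']
for a in (1.1,1.2,1.3,1.4,1.45):
    th=np.radians(52)-a;p=[[-99,30+52*np.cos(th),31+52*np.sin(th)],[-99,32,31]];q=proj(w,tw(t,p));print(a,((q-[80,50])*2).round(1).tolist())
print('lane/cap', ((proj(w,tw(t,[[-107,14.5,16],[-107,-14.5,16]]))-[80,50])*2).round(1).tolist())
E
```

```text
4.4167 [-67.4814608   28.99336304  10.94417406] [-0.62509971 -1.28590976  6.66504284] [0.01396791 0.05780239 0.01257763] 2.654143637046218 0.05589401078906084
1.1 [[550.0, 305.7], [357.7, 319.1]]
1.2 [[538.6, 299.5], [357.7, 319.1]]
1.3 [[526.4, 293.8], [357.7, 319.1]]
1.4 [[513.3, 288.7], [357.7, 319.1]]
1.45 [[506.5, 286.3], [357.7, 319.1]]
lane/cap [[289.2, 269.8], [176.9, 269.7]]
```

The corner pixel (506,290) corresponds to a cover angle of 1.45 rad, so it is at the stop. Now I push.

step_arm(deltas=[[[-0.04,0,0.005],[0,0,0],56],[[-0.08,0,0.005],[0,0,0],56],[[-0.12,0,0.005],[0,0,0],56],[[-0.16,0,0.005],[0,0,0],56],[[-0.2,0,0.005],[0,0,0],56],[[-0.24,0,0.005],[0,0,0],56],[[-0.28,0,0.005],[0,0,0],56],[[-0.28,0,0.005],[0,0,0],56]])

```text
clock: 5.08
ee_pos: [0.5028, 0.283, 0.0098]
tcp_rot: [[-0.984, -0.177, -0.002], [-0.177, 0.984, 0.001], [0.002, 0.002, -1.0]]
contact_force: [-3.4, 4.4, 4.9]
grip_width: 0.0559
finger_force: 3.8
```

```bash
python3 m.py
```

```text
5.0833 [-26.16553242  30.28351111   9.83753534] [-3.41224872  4.36012571  4.94168721] [0.9142062  0.63874511 0.07079829] 3.8104497696622275 0.05593300354273957
```

step_arm(deltas=[[[-0.03,-0.005,0.005],[0,0,0],56],[[-0.06,-0.005,0.005],[0,0,0],56],[[-0.09,-0.005,0.005],[0,0,0],56],[[-0.11,-0.005,0.005],[0,0,0],56],[[-0.12,-0.005,0.005],[0,0,0],56],[[-0.12,-0.005,0.005],[0,0,0],56]])

```text
clock: 5.58
ee_pos: [0.5197, 0.2859, 0.0093]
tcp_rot: [[-0.984, -0.178, -0.003], [-0.178, 0.984, 0.002], [0.003, 0.002, -1.0]]
contact_force: [-7.7, 6.2, 11.9]
grip_width: 0.0559
finger_force: 6.6
```

```bash
python3 m.py
```

```text
5.5833 [-9.04440371 30.2129714   9.32570271] [-7.66780762  6.22619848 11.8824562 ] [1.22771298 1.55528373 0.21720399] 6.61368727684021 0.05592439625574317
```

step_arm(deltas=[[[-0.015,0,-0.007],[0,0,0],56],[[-0.03,0,-0.007],[0,0,0],56],[[-0.03,0,-0.007],[0,0,0],56]])

```text
clock: 5.83
ee_pos: [0.5242, 0.2862, 0.0099]
tcp_rot: [[-0.984, -0.178, -0.003], [-0.178, 0.984, 0.001], [0.003, 0.002, -1.0]]
contact_force: [-5.4, 5.3, 7.2]
grip_width: 0.0564
finger_force: 4.7
```

```bash
python3 m.py
```

```text
5.8333 [-4.59434502 29.72226676  9.94806438] [-5.38840914  5.33024405  7.15620517] [0.98536781 1.06635437 0.19004427] 4.693481724243611 0.056428107124227446
```

step_arm(deltas=[[[-0.01,0,0],[0,0,0],56],[[-0.02,0,0],[0,0,0],56],[[-0.02,0,0],[0,0,0],56]])

```text
clock: 6.08
ee_pos: [0.5254, 0.2864, 0.0098]
tcp_rot: [[-0.984, -0.178, -0.007], [-0.178, 0.984, 0.0], [0.007, 0.001, -1.0]]
contact_force: [-14.7, 2.3, 14.9]
grip_width: 0.056
finger_force: 9.1
```

```bash
python3 m.py; python3 - <<'E'
from m import *
w=grab_frame('wrist');sn=grab_frame('scene');tp=grab_frame('top');pickle.dump((s,w,sn,tp),open('f4.pkl','wb'))
W=np.zeros((600,800,3),np.uint8)
W[:,:440]=cv2.resize(w['frame'][100:340,140:316],(440,600),interpolation=cv2.INTER_CUBIC)
W[:360,440:]=cv2.resize(sn['frame'][165:265,220:320],(360,360),interpolation=cv2.INTER_CUBIC)
cv2.imwrite('pics/w4.png',W)
E
```

```text
6.0833 [-3.35789488 29.74688639  9.77075479] [-14.70162222   2.33512441  14.92551229] [0.59422521 2.40286538 0.06120983] 9.050058494322002 0.05604522652796068
6.0833 [-3.35789488 29.74688639  9.77075479] [-14.70162222   2.33512441  14.92551229] [0.59422521 2.40286538 0.06120983] 9.050058494322002 0.05604522652796068
```

View pics/w4.png

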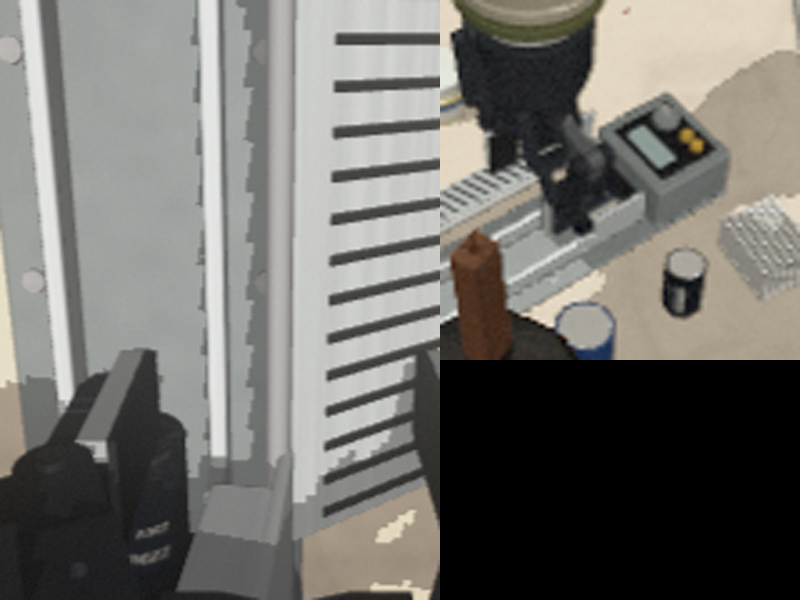

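The push force jumped from 5 to 15 N at TCP x −3.4, where home was expected near −4, and the lid stands up beside the finger. One firmer nudge should confirm it is hard home.

step_arm(deltas=[[[-0.012,0,-0.004],[0,0,0],56],[[-0.012,0,-0.004],[0,0,0],56],[[-0.012,0,-0.004],[0,0,0],56]])

```text
clock: 6.48
ee_pos: [0.5255, 0.2865, 0.0097]
tcp_rot: [[-0.984, -0.177, -0.01], [-0.177, 0.984, -0.001], [0.01, 0.001, -1.0]]
contact_force: [-20.1, 2.3, 16.5]
grip_width: 0.0559
finger_force: 13.4
```

```bash
python3 m.py
```

```text
6.4833 [-3.20903098 29.77581259  9.74787352] [-20.13092116   2.29360985  16.50487307] [ 0.46242544  3.3253952  -0.3546411 ] 13.3862175908871 0.055912046326236
```

Hard home: 0.15 mm of movement for 5 N more. Now I draw back along the lane with the plate held down.

step_arm(deltas=[[[0.04,0,0],[0,0,0],56],[[0.1,0,0],[0,0,0],56],[[0.16,0,0],[0,0,0],56],[[0.22,0,0],[0,0,0],56],[[0.28,0,0],[0,0,0],56],[[0.34,0,0],[0,0,0],56],[[0.38,0,0],[0,0,0],56],[[0.38,0,0],[0,0,0],56]])

```text
clock: 7.15
ee_pos: [0.4733, 0.2759, 0.0111]
tcp_rot: [[-0.984, -0.177, -0.0], [-0.177, 0.984, 0.0], [0.0, 0.0, -1.0]]
contact_force: [-1.0, 2.3, 5.2]
grip_width: 0.0562
finger_force: 3.0
```

```bash
python3 m.py
```

```text
7.15 [-56.47201803  28.53998276  11.12375492] [-1.03677579  2.27883899  5.2333867 ] [0.63073698 0.29554696 0.02607777] 2.9935689963167533 0.05615408830003375
```

step_arm(deltas=[[[0,0,-0.05],[0,0,0],56],[[0,0,-0.1],[0,0,0],56],[[0,0,-0.15],[0,0,0],56],[[0,0,-0.2],[0,0,0],56],[[0,0,-0.25],[0,0,0],56],[[0,0,-0.3],[0,0,0],56],[[0,0,-0.35],[0,0,0],56],[[0,0,-0.4],[0,0,0],56]])

```text
clock: 7.82
ee_pos: [0.4743, 0.2758, 0.0716]
tcp_rot: [[-0.984, -0.177, -0.0], [-0.177, 0.984, -0.0], [0.0, 0.0, -1.0]]
contact_force: [0.2, 0.7, 0.3]
grip_width: 0.0563
finger_force: 0.0
```

step_arm(deltas=[[[0.1,0,-0.2],[0,0,0],56],[[0.2,0,-0.4],[0,0,0],56],[[0.3,0,-0.6],[0,0,0],56],[[0.4,0,-0.8],[0,0,0],56],[[0.4,0,-0.9],[0,0,0],56],[[0.4,0,-0.9],[0,0,0],56],[[0.4,0,-0.9],[0,0,0],56]])

```text
clock: 8.4
ee_pos: [0.416, 0.2657, 0.2074]
tcp_rot: [[-0.984, -0.177, 0.003], [-0.177, 0.984, 0.001], [-0.003, 0.001, -1.0]]
contact_force: [-0.6, 0.4, 0.0]
grip_width: 0.056
finger_force: 0.0
```

```bash
python3 m.py; python3 - <<'E'
from m import *
w=grab_frame('wrist');sn=grab_frame('scene');tp=grab_frame('top');pickle.dump((s,w,sn,tp),open('f5.pkl','wb'))
W=np.zeros((600,800,3),np.uint8)
W[:400,:400]=cv2.resize(w['frame'][84:284,150:350],(400,400),interpolation=cv2.INTER_CUBIC)
W[:400,400:]=cv2.resize(sn['frame'][165:265,200:300],(400,400),interpolation=cv2.INTER_CUBIC)
W[400:,:267]=cv2.resize(sn['frame'],(267,200));W[400:,300:567]=cv2.resize(w['frame'],(267,200))
cv2.imwrite('pics/w5.png',W)
E
```

```text
8.4 [-114.73110453   28.57840207  207.412433  ] [-0.62990999  0.42880033  0.03856408] [-0.0188628   0.00713699 -0.01006977] 0.0 0.056040427811176276
8.4 [-114.73110453   28.57840207  207.412433  ] [-0.62990999  0.42880033  0.03856408] [-0.0188628   0.00713699 -0.01006977] 0.0 0.056040427811176276
```

View pics/w5.png

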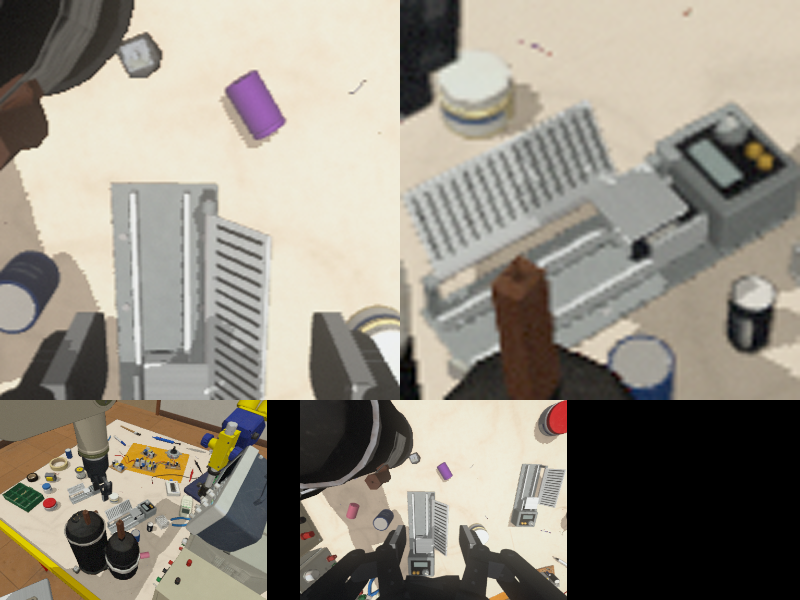

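The final view shows the cover level and shut at (645,210) with the lane empty. The capacitor's dark end is just inside the bay at (640,248), the bystanders are unmoved and the robot is clear, so I'm handing in.

```bash
python3 -c "
from bench import *
print(hand_in())"
```

```text
the job is handed in; nothing more can be done
None
```

The capacitor was pushed fully home against the contact block, the cover shut over it, and the job was handed in at about 8.5 s with the robot clear; the hand-in returned no verdict.

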